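Lay the trunking length into the end boxes of the training board

ROBOT

A 6-joint arm with a two-finger parallel gripper is mounted at the origin on the work surface. World frame = base frame: x ahead of the robot, y to its left, z up, the work surface at z = 0. Lengths are in mm, angles in rad, forces in N, time in s.
With the tool pointing down it reaches from about 275 to 750 mm from the base axis. Payload 10.2 kg.
Tool frame: the origin (TCP) lies midway between the tips of the shut fingers; the grasp point (between the pads) lies 19 mm behind it; z points along the fingers, y is the line along which they close (so a half turn about z gives the same grasp; the last joint's range is limited). The gripper opens to 85 mm and grips with 20 to 120 N. Pads are 22 mm wide; open, the fingers measure 114 mm over their backs; the gripper's body (76 mm by 85 mm) begins 54 mm behind the grasp point. The pads swing forward as they close: fully open they stand 13 mm farther back than shut.
Start: joints at [-0.223, 0.313, 1.498, -0, 1.331, -0.223], TCP at [525.006, -0.013, 231.294] pointing down, gripper open.
Joint ranges: [-2.94, 2.94], [-0.97, 2.17], [0.19, 2.56], [-1.23, 4.37], [0.02, 3.11], [-2.88, 2.88]. Speed limits (rad/s): [2.39, 2.39, 3.01, 3.14, 3.14, 3.14].

INTERFACE

Orientations are given as a unit quaternion [w, x, y, z].
In Python, from rig import ctrl gives the robot as it stands.
- The arm moves only by the tool send_rows, never from a script. Its argument "targets" is a list of rows, each a list of 7 numbers: the closure, from -1 (fully open) to 1 (shut), so that 0 is half open, then the shift along the tool's x, y, z in m, then the turn, a rotation vector about the tool's x, y, z in rad. In form: [[claw, dx, dy, dz, ax, ay, az], ...]. A call has exactly 10 rows; each row shifts and turns the commanded pose from where the row before left it, along the tool's axes as they then stand; what a row does not reach is not made up. A row lasts 1/8 s, in which the tool goes at most 62.5 mm and 10.7 degrees, less where a joint would pass 70% of its speed; a pose out of reach is approached as far as the arm can. A call with a gripper value outside its range is refused whole. The fingers move at their own pace and stop on an object; "squeeze" is the grip in N (left out, the last holds). Time passes only in rows, so rows that do not move let the fingers close, or fill a call up. It gives the time, the measured TCP pose, the force, the opening and the grip force at its end, in the units of the state.
- ctrl.sense(): the state, without advancing time (a new reading comes with each control period).
- ctrl.capture(name): name is "scene" or "side" or "wrist"; returns a dict with "img" (384x512x3 uint8, red, green, blue), "camera_matrix" (3x3 intrinsics, pixels), "k1" (the pictures are not rectified: a ray, as slopes to the right and down, at radius r is drawn at 1 + k1 r^2 times it, then the intrinsics apply), "R" (3x3) and "t" (3): a world point X has camera coordinates R X + t. Camera axes: x right, y down, z forward; pixel columns grow to the right and rows downward; lengths in mm; the calibration is good to about 2 mm. A picture is of the moment at which its call begins. There is no depth.
- ctrl.finish_job(): hands the job in; it is judged then, once.
Trained networks look in a picture, given as the dict that the camera call returned (one of the last four; its "shot" number tells which), for a name from the list of things; names that differ only in an ending like _2 or _b are one class to them, and where a whole thing is asked for, a point or a joint stands for the part that bears it (a point fixed in the world has none). Each returns a list of dicts, best first, with "score" (0 to 1); they miss things now and then, are a little off and sometimes report something else, mostly with a low value. They report only what shows in the picture. A call takes as long as a camera call. They do not tell look-alikes from the thing itself.
- ctrl.boxes_of(query, picture): "extent" ([left, top, width, height] in pixels, round what is visible of it).
- ctrl.landmark_of(query, picture): "point" ([column, row] in pixels: a listed point, or the origin of a listed thing).
The state is a dict: "time_s": time; "joints": joint angles; "dq": joint speeds; "tau": joint torques, N m; "eef_pos": TCP position; "ee_rot": TCP orientation; "force": force on the tool from outside, world axes, zero at the start; "wrist_torque": the same for the moment, N m; "grip_width": opening from 0.0 (shut) to 1.0 (fully open); "grip_force": force on a finger pad.
Only numpy, scipy, OpenCV 4.12 (cv2) and the standard library are available. Lean on these libraries where they do the work, as an engineer would, in place of code of your own. Each camera call takes 0.05 s, during which the arm holds its last target. There are 200 camera calls.

TASK

The long white trunking length with the orange end is lying deep in the blue stock box: draw it out by its end, put it down and let go with its middle out in the open, then take it again by the middle. Lower it gently, without dropping it, into the empty lane of the wiring board so that it lies flat with its two ends in the slots of the two grey end boxes, its orange end pointing the same way as the orange end of the length already fitted beside it. Let go of it and leave all the other things where they are.

Things in the scene. Friction and masses are not known exactly. Their poses are not given: they have to be found in the camera images.
- trunking_mid (a point): Centre (half-way up) of the loose trunking length: rigid white bar, 200 mm long, 20 x 20 mm section, about 70 g, the last 70 mm at one end orange. Its x axis runs along the bar, away from the orange end; z up. At the start it lies on the bench in one of the three bays of the stock box, parallel to the bay, about 50 mm of its orange end standing out.
- trunking_orange (a point): Centre of the orange end sleeve (70 mm long) of that loose length, 65 mm from its middle.
- box_mouth (a point): Point on the bench in the centre of the open mouth of the blue stock box (fixed). x points into the bays, y across them, z up; things are drawn out along -x. The middle of the long length starts about 50 mm inside.
- stock_box: The same blue box, same axes; origin on the bench 50 mm inside the mouth. 160 mm deep, 130 mm wide, 40 mm high, closed by a clear roof and a back, no floor (things in it lie on the bench). Three bays side by side, each 38 mm clear width and 36 mm high, 4 mm walls, all open at the mouth.
- lane_mid (a point): Middle of the empty lane, on the upper face of the wiring board. y runs along the lane, x across it towards the fitted length, z up. The bar rests on the board: its centre belongs 10 mm above this point. Between its two end boxes the lane is clear for 104 mm.
- board: Wiring board, fixed, 220 x 290 x 15 mm, origin at the centre of its underside, axes as lane_mid. At each end of the lane a fixed grey end box, 80 mm wide, 40 mm high over the board, from 52 to 118 mm from the lane's middle, with an open-topped slot along the lane: 28 mm wide, flaring to 40 mm in the top 10 mm, closed by an end wall 108 mm from the lane's middle.
- ref_orange_mid (a point): Centre of the orange end sleeve (70 mm long) of the white length already fitted (fixed) in the neighbouring lane, parallel to the empty lane and 85 mm from it along lane_mid x. It lies 65 mm from the middle of its lane, on the +y or the -y side: the orange end of the loose length must come to the same side.
- offcut_grey: Bystander: loose grey off-cut, 110 x 20 x 20 mm, lying in a bay of the stock box, standing out about 5 mm; origin at the centre of its underside.
- offcut_black: Bystander: loose black off-cut, 110 x 20 x 20 mm, in another bay in the same way; origin at the centre of its underside.
- lamp: Bystander: loose signal lamp, white square base 60 x 60 mm with red dome, 39 mm high, on the bench; origin at the centre of its underside.
- trunking: The same loose trunking length as trunking_mid, with the same axes; its origin is at the centre of its underside.
Mind the look-alikes: they are no part of the job. Leave any pink or turquoise look-alike of the trunking alone.

How it is judged (in metres and radians):
On the way:
1. the length has been drawn out until its middle is out of the bay, and lies released on the bench (x of trunking_mid in the frame of box_mouth below 0 m and contact force between the fingers and trunking below 0.1 N and linear speed of trunking below 0.03 m/s and height (world z) of trunking_mid below 0.02 m), for 0.2 s.
At the end, for the whole second after the job is handed in: The length rests in the empty lane, its middle within 7 mm across, 12 mm along and 4 mm in height of its place, parallel to the lane within 0.07 rad, its orange end within 110 mm of the fitted length's orange end; released and at rest (x of trunking_mid in the frame of lane_mid between -0.007 and 0.007 m and y of trunking_mid in the frame of lane_mid between -0.012 and 0.012 m and z of trunking_mid in the frame of lane_mid between 0.006 and 0.014 m and angle between the x axis of trunking and the y axis of lane_mid, either way round below 0.07 rad and horizontal distance between trunking_orange and ref_orange_mid below 0.11 m and linear speed of trunking below 0.02 m/s); the robot touches nothing.
It fails at once if the length is dropped into the lane: it falls free (faster than 0.4 m/s or 3 rad/s) instead of being lowered (contact force between the fingers and trunking below 0.05 N and horizontal distance between trunking_mid and lane_mid below 0.08 m and z of trunking_mid in the frame of lane_mid below 0.15 m and (linear speed of trunking above 0.4 m/s or angular speed of trunking above 3 rad/s)).
It fails at once if a bystander (off-cut, lamp) is moved by more than 30 mm (distance of any of offcut_grey, offcut_black, lamp from where it was at the start of the episode above 0.03 m).
It also fails if it takes over 50 s, if anything falls off the work surface, if the arm or the gripper's body presses on something with over 40 N, if the wrist force passes 120 N, or if a joint passes its speed limit or range.

## Working session

There is one attempt and no reset: what is moved stays moved. The work goes in short steps, Python scripts to look and compute and a tool call to move; the robot and the scene stay as the last step left them, time stands still between calls to the robot, and variables do not carry over. Pictures are saved under pics/ and viewed, at most 10 in all, crops included, and the job is handed in when it is done.

Besides the shell and the picture viewer there is one more tool, called as name([rows], argument=value, ...), one row to a line, values as JSON. send_rows: Moves the arm, as the interface text tells. Its arguments: {"type":"object","properties":{"targets":{"type":"array"},"squeeze":{"type":"number"}},"required":["targets"]}

```bash
mkdir -p pics; cat > h.py <<'E'
import numpy as np, cv2
from rig import ctrl
def ray(p,px):
    K=np.array(p["camera_matrix"],float);k=p["k1"]
    d=cv2.undistortPoints(np.array([[px]],float),K,np.array([k,0,0,0,0.]))[0,0]
    R=np.array(p["R"]);t=np.array(p["t"]).ravel()
    return -R.T@t, R.T@np.array([d[0],d[1],1])
def at(p,px,z):
    o,d=ray(p,px); return (o+d*(z-o[2])/d[2])[:2]
def px(p,X):
    R=np.array(p["R"]);t=np.array(p["t"]).ravel()
    c=R@np.array(X,float)+t; s=c[:2]/c[2]; s=s*(1+p["k1"]*(s@s))
    K=np.array(p["camera_matrix"]); return K[:2,:2]@s+K[:2,2]
def save(p,n): cv2.imwrite("pics/"+n+".png",np.ascontiguousarray(p["img"][:,:,::-1]))
Z=dict(trunking_mid=10,trunking_orange=10,box_mouth=0,stock_box=0,lane_mid=15,board=0,ref_orange_mid=25,offcut_grey=0,offcut_black=0,lamp=0)
def look(p,names):
    for n in names:
        for r in ctrl.landmark_of(n,p)[:3]:
            print(n,round(r["score"],2),np.round(r["point"]),np.round(at(p,r["point"],Z[n])))
E
python3 - <<'E'
from h import *
for c in("scene","side"):
    p=ctrl.capture(c);save(p,c+"0");print(c,np.round(ray(p,[256,192])[0]));look(p,Z)
print(ctrl.sense())
E
```

```text
scene [1362.  -62.  666.]
trunking_mid 0.87 [311. 176.] [322. 131.]
trunking_mid 0.62 [378. 152.] [179. 371.]
trunking_orange 0.72 [384. 145.] [136. 405.]
trunking_orange 0.64 [288. 176.] [318.  63.]
trunking_orange 0.45 [387. 225.] [557. 289.]
box_mouth 0.77 [364. 237.] [589. 225.]
stock_box 0.88 [369. 245.] [620. 229.]
lane_mid 0.74 [219. 223.] [ 541. -130.]
board 0.77 [220. 240.] [ 586. -126.]
ref_orange_mid 0.62 [193. 241.] [ 617. -185.]
offcut_black 0.45 [191. 240.] [ 586. -194.]
lamp 0.59 [102. 213.] [ 471. -445.]
side [  -3. 1020.  836.]
trunking_mid 0.97 [299. 331.] [199. 365.]
trunking_mid 0.73 [156. 257.] [624. 275.]
trunking_mid 0.48 [166. 247.] [621. 230.]
trunking_orange 0.9 [304. 234.] [293.  46.]
trunking_orange 0.84 [172. 262.] [574. 277.]
trunking_orange 0.81 [315. 353.] [150. 406.]
box_mouth 0.97 [178. 258.] [575. 246.]
box_mouth 0.31 [174. 264.] [572. 273.]
stock_box 0.96 [166. 249.] [623. 228.]
stock_box 0.72 [176. 239.] [620. 182.]
lane_mid 0.78 [250. 182.] [ 534. -139.]
board 0.65 [236. 186.] [ 579. -123.]
ref_orange_mid 0.58 [231. 167.] [ 625. -183.]
offcut_gre
[... 171 characters left out ...]
nts': array([-2.23401278e-01,  3.12863945e-01,  1.49768928e+00, -6.81649053e-06,
        1.33097958e+00, -2.23399702e-01]), 'dq': array([-1.11652135e-03, -2.23376630e-03,  4.08563421e-04,  6.09768538e-05,
        1.05290476e-04,  9.29910190e-04]), 'tau': array([ 5.58880720e-05, -4.12177420e+01, -2.59903979e+01, -1.55361358e-04,
        4.41263492e-04, -1.42506866e-05]), 'eef_pos': array([ 5.25013559e+02, -1.76507876e-02,  2.31316675e+02]), 'ee_rot': array([2.70850965e-05, 7.07106766e-01, 7.07106796e-01, 1.31439541e-05]), 'force': array([ 0.72660483, -0.54802084,  0.64783409]), 'wrist_torque': array([-0.08701722, -0.00430162, -0.01280772]), 'grip_force': 0.0, 'grip_width': 1.0001596370086172}
```

View pictures.

View pics/scene0.png

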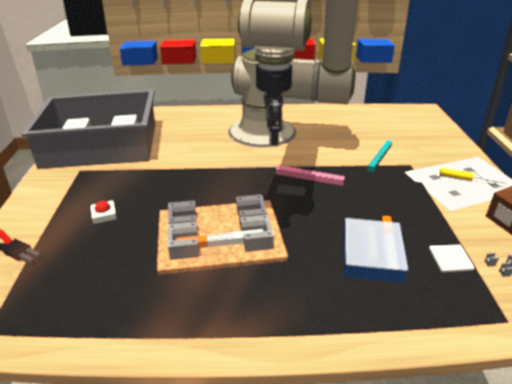

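View pics/side0.png

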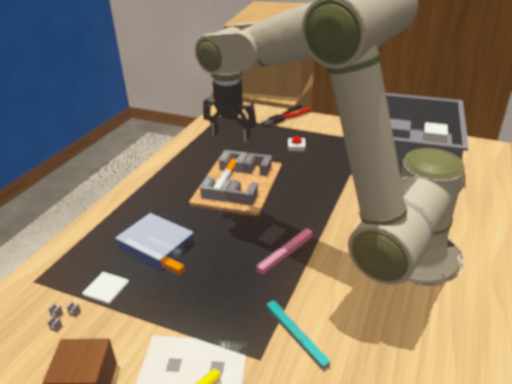

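Scene: the orange end shows at (387,220) at the robot-side mouth of the blue box. Its bay looks like the +y one. The fitted bar's orange end is on the world −y side, at (203,240). The pink and turquoise bars lie away from the path. I'll go above the end, turned a quarter.

send_rows([
  [-1,0.054,0.002,0,0,0,0],
  [-1,0.054,0.002,0,0,0,0],
  [-1,0.054,0.002,0,0,0,0],
  [-1,0.054,0.002,0,0,0,0],
  [-1,0.054,0.002,0,0,0,0],
  [-1,0,0,0,0,0,0.157],
  [-1,0,0,0,0,0,0.157],
  [-1,0,0,0,0,0,0.157],
  [-1,0,0,0,0,0,0.157],
  [-1,0,0,0,0,0,0.157],
])

```text
time_s: 2.35
eef_pos: [535.0, 270.0, 231.2]
ee_rot: [-0.0, 0.925, 0.38, -0.0]
force: [0.6, 0.4, -0.2]
grip_width: 0.995
grip_force: 0.0
```

send_rows([
  [-1,0,0,0,0,0,0.157],
  [-1,0,0,0,0,0,0.157],
  [-1,0,0,0,0,0,0.157],
  [-1,0,0,0,0,0,0.157],
  [-1,0,0,0,0,0,0.157],
  [-1,0,0,0,0,0,0],
  [-1,0,0,0,0,0,0],
  [0,0,0,0,0,0,0],
  [0,0,0,0,0,0,0],
  [0,0,0,0,0,0,0],
])

```text
time_s: 3.6
eef_pos: [535.0, 270.0, 231.3]
ee_rot: [0.0, 1.0, 0.001, -0.0]
force: [-0.7, 0.6, 0.4]
grip_width: 0.497
grip_force: 0.0
```

```bash
python3 - <<'E'
from h import *
p=ctrl.capture("wrist");save(p,"w1");print(np.round(ray(p,[256,192])[0]))
look(p,["trunking_mid","trunking_orange","box_mouth","stock_box"])
s=ctrl.sense();print(s["time_s"],s["eef_pos"],s["ee_rot"],s["joints"])
im=cv2.cvtColor(np.ascontiguousarray(p["img"][:,:,::-1]),cv2.COLOR_BGR2HSV)
m=cv2.inRange(im,(4,150,120),(20,255,255))
n,l,st,ce=cv2.connectedComponentsWithStats(m)
for i in range(1,n):
  if st[i,4]>100:
    c=cv2.boxPoints(cv2.minAreaRect(np.argwhere(l==i)[:,::-1].astype(np.float32)))
    print(st[i],[np.round(at(p,q,20)) for q in c])
E
```

```text
[601. 270. 372.]
trunking_orange 0.56 [244. 129.] [571. 287.]
stock_box 0.79 [297.  75.] [626. 232.]
3.85 [535.00099872 269.99569214 231.29853206] [-8.59693217e-06  9.99999897e-01  4.53171928e-04 -8.23600298e-06] [2.72053659e-01 4.79037964e-01 1.25789343e+00 2.12754856e-05
 1.40467252e+00 1.84194012e+00]
[ 492   35   20  203 1027] [array([453.,   7.]), array([665.,  35.]), array([664.,  16.]), array([452., -14.])]
[229 116  27  49 944] [array([538., 303.]), array([586., 294.]), array([582., 274.]), array([534., 282.])]
```

View pics/w1.png

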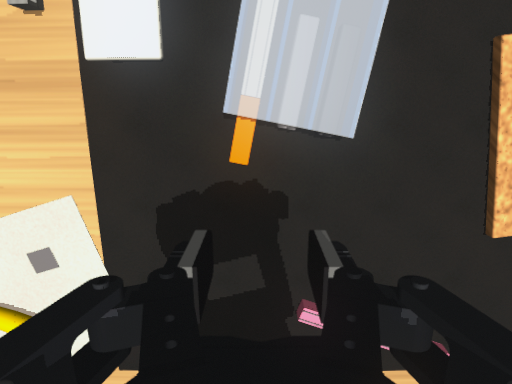

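The orange stub at (229–253, 116–164) px runs from about (536,293) to (584,284) with a yaw of −0.185 rad. I'll grasp 20 mm from its tip.

send_rows([
  [0,0.021,-0.019,0.03,0,0,0],
  [0,0,0,0.04,0,0,0.17],
  [0,0,0,0.05,0,0,0.015],
  [0,0,0,0.05,0,0,0],
  [0,0,0,0.03,0,0,0],
  [0,0,0,0.019,0,0,0],
  [0,0,0,0.009,0,0,0],
  [0.6,0,0,0,0,0,0],
  [0.8,0,0,0,0,0,0],
  [1,0,0,0,0,0,0],
], squeeze=30)

```text
time_s: 5.1
eef_pos: [556.5, 289.2, 4.3]
ee_rot: [-0.0, 0.996, -0.092, 0.001]
force: [-0.3, -0.3, 1.6]
grip_width: 0.228
grip_force: 32.6
```

```bash
python3 - <<'E'
from h import *
p=ctrl.capture("wrist");save(p,"w2")
s=ctrl.sense();print(s["time_s"],s["eef_pos"],s["ee_rot"],s["force"],s["grip_width"],s["grip_force"])
E
```

```text
5.15 [556.44406132 289.17465222   4.23010414] [-3.10755599e-04  9.95761784e-01 -9.19667176e-02  7.03554909e-04] [-0.00557584  0.15595764  3.15297033] 0.22633734465498548 32.720516324043274
```

View pics/w2.png

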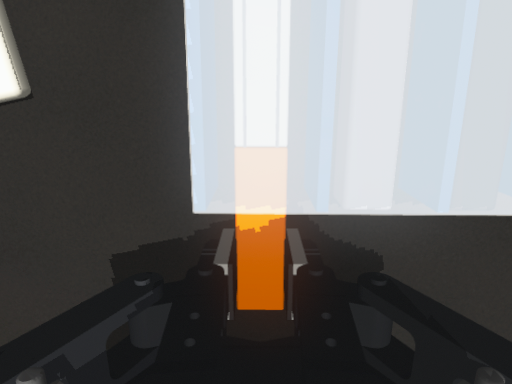

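The fingers hold the orange end, the bar is straight in its bay, and the box edge is parallel to the tool axis. I'll draw it out 160 mm and release.

send_rows([
  [1,-0.01,0,0,0,0,0],
  [1,-0.022,0,0,0,0,0],
  [1,-0.026,0,0,0,0,0],
  [1,-0.026,0,0,0,0,0],
  [1,-0.026,0,0,0,0,0],
  [1,-0.026,0,0,0,0,0],
  [1,-0.018,0,0,0,0,0],
  [1,-0.006,0,0,0,0,0],
  [1,0,0,0,0,0,0],
  [0,0,0,0,0,0,0],
])

```text
time_s: 6.4
eef_pos: [397.9, 318.3, 3.3]
ee_rot: [0.0, 0.996, -0.092, -0.0]
force: [0.1, 0.2, -0.0]
grip_width: 0.427
grip_force: 0.0
```

send_rows([
  [0,0,0,0,0,0,0],
  [0,0,0,0,0,0,0],
  [0,0,0,0,0,0,0],
  [0,0,0,0,0,0,0],
  [0,0,0,-0.03,0,0,0],
  [0,0,0,-0.05,0,0,0],
  [0,0,0,-0.05,0,0,0],
  [0,0,0,0,0,0,0],
  [0,0,0,0,0,0,0],
  [0,0,0,0,0,0,0],
])

```text
time_s: 7.65
eef_pos: [398.1, 318.0, 131.9]
ee_rot: [0.001, 0.996, -0.092, -0.001]
force: [-0.2, -0.4, -0.1]
grip_width: 0.496
grip_force: 0.0
```

```bash
python3 - <<'E'
from h import *
p=ctrl.capture("wrist");save(p,"w3")
look(p,["trunking_mid","trunking_orange","box_mouth"])
s=ctrl.sense();print(s["time_s"],s["eef_pos"],s["ee_rot"],s["joints"])
for X in ([381,322,10],[471,305,10],[567,287,10]):print(np.round(px(p,X)))
p=ctrl.capture("side");look(p,["trunking_mid","trunking_orange","box_mouth"])
E
```

```text
trunking_mid 0.91 [258.  80.] [477. 305.]
trunking_mid 0.67 [497. 235.] [319. 129.]
trunking_orange 0.74 [261. 164.] [414. 314.]
7.85 [398.47857297 318.21339772 132.64552869] [ 3.12855263e-04  9.95762130e-01 -9.19640589e-02 -5.42431727e-04] [4.43772602e-01 3.82515561e-01 1.67542522e+00 1.79972840e-05
 1.08490414e+00 2.19874892e+00]
[259. 206.]
[259.  88.]
[259. -60.]
trunking_mid 0.75 [300. 332.] [196. 367.]
trunking_mid 0.74 [200. 279.] [476. 304.]
trunking_mid 0.74 [288. 251.] [310. 127.]
trunking_orange 0.79 [300. 238.] [298.  64.]
trunking_orange 0.77 [220. 288.] [417. 312.]
trunking_orange 0.57 [318. 355.] [143. 410.]
box_mouth 0.87 [179. 254.] [580. 231.]
```

View pics/w3.png

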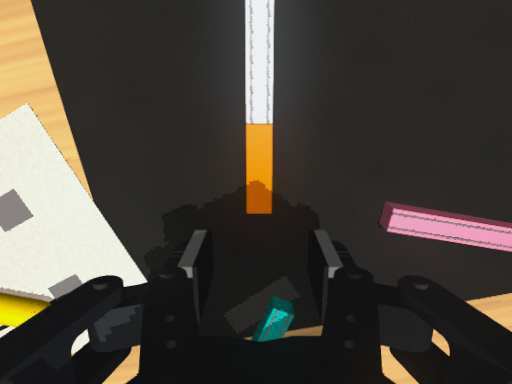

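The bar lies released, tip at (259,213) px, middle about (476,304), and its far end is just clear of the box. I'll take it by the middle.

send_rows([
  [0,0.04,0,0,0,0,0],
  [0,0.039,0,0.02,0,0,0],
  [0,0,0,0.04,0,0,0],
  [0,0,0,0.04,0,0,0],
  [0,0,0,0.02,0,0,0],
  [0,0,0,0.0085,0,0,0],
  [0,0,0,0,0,0,0],
  [0.6,0,0,0,0,0,0],
  [1,0,0,0,0,0,0],
  [1,0,0,0,0,0,0],
], squeeze=50)

```text
time_s: 9.3
eef_pos: [477.0, 304.1, 6.0]
ee_rot: [-0.0, 0.996, -0.092, 0.001]
force: [-0.4, -0.1, 7.0]
grip_width: 0.217
grip_force: 50.0
```

send_rows([
  [1,0,0,0,0,0,0],
  [1,-0.01,0,-0.002,0,0,0],
  [1,-0.01,0,-0.01,0,0,0],
  [1,0,0,-0.03,0,0,0],
  [1,0,0,-0.04,0,0,0],
  [1,0,0,-0.04,0,0,0],
  [1,0,0,-0.03,0,0,0],
  [1,0,0,0,0,0,0],
  [1,0,0,0,0,0,0],
  [1,0,0,0,0,0,0],
])

```text
time_s: 10.55
eef_pos: [456.0, 307.3, 155.6]
ee_rot: [0.001, 0.996, -0.092, -0.001]
force: [0.2, 0.1, -0.9]
grip_width: 0.219
grip_force: 49.2
```

```bash
python3 - <<'E'
from h import *
p=ctrl.capture("wrist");save(p,"w4")
s=ctrl.sense();print(s["time_s"],s["eef_pos"],s["ee_rot"],s["joints"],s["grip_width"],s["grip_force"])
im=cv2.cvtColor(np.ascontiguousarray(p["img"][:,:,::-1]),cv2.COLOR_BGR2HSV)
E
```

```text
10.6 [456.15884289 307.36139484 155.74706808] [ 4.47688676e-04  9.95760931e-01 -9.19733080e-02 -9.36876533e-04] [3.79857004e-01 4.36880002e-01 1.52599776e+00 5.87919664e-05
 1.18079088e+00 2.13483797e+00] 0.21814682529357854 49.18331444263458
```

View pics/w4.png

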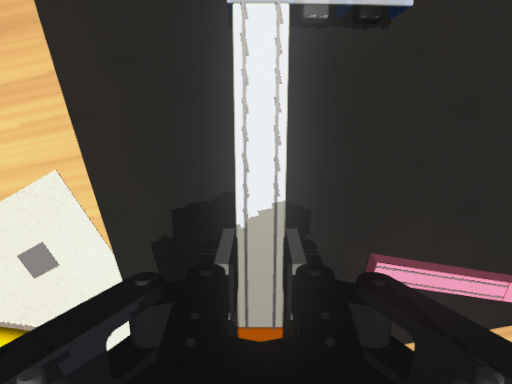

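The middle grasp is good: the bar hangs straight with the orange/white boundary just behind the fingers (row 328), and its far end is at (260,3). Next I'll go to the board.

send_rows([
  [1,0.0085,0.022,-0.008,0,0,0],
  [1,0.0172,0.0436,-0.008,0,0,0],
  [1,0.0172,0.0436,-0.008,0,0,0],
  [1,0.0172,0.0436,-0.008,0,0,0],
  [1,0.0172,0.0436,-0.008,0,0,0],
  [1,0.0172,0.0436,-0.008,0,0,0],
  [1,0.0172,0.0436,-0.008,0,0,0],
  [1,0.0172,0.0436,-0.008,0,0,0],
  [1,0.0172,0.0436,-0.008,0,0,0],
  [1,0.0172,0.0436,0,0,0,0],
])

```text
time_s: 11.85
eef_pos: [541.5, -131.4, 228.8]
ee_rot: [-0.0, 0.996, -0.092, 0.0]
force: [1.2, 0.0, -0.5]
grip_width: 0.216
grip_force: 49.2
```

send_rows([
  [1,0,0,0,0,0,-0.165],
  [1,0,0,0,0,0,-0.175],
  [1,0,0,0,0,0,-0.18],
  [1,0,0,0,0,0,-0.18],
  [1,0,0,0,0,0,-0.18],
  [1,0,0,0,0,0,-0.18],
  [1,0,0,0,0,0,-0.18],
  [1,0,0,0,0,0,-0.175],
  [1,0,0,0,0,0,-0.17],
  [1,0,0,0,0,0,-0.17],
])

```text
time_s: 13.1
eef_pos: [541.1, -129.7, 228.0]
ee_rot: [-0.001, 0.705, 0.709, -0.0]
force: [0.6, -0.8, 0.1]
grip_width: 0.218
grip_force: 49.2
```

send_rows([
  [1,0,0,0,0,0,0],
  [1,0,0,0,0,0,0],
  [1,0,0,0,0,0,0],
  [1,0,0,0,0,0,0],
  [1,0,0,0,0,0,0],
  [1,0,0,0,0,0,0],
  [1,0,0,0,0,0,0],
  [1,0,0,0,0,0,0],
  [1,0,0,0,0,0,0],
  [1,0,0,0,0,0,0],
])

```text
time_s: 14.35
eef_pos: [541.3, -129.8, 228.8]
ee_rot: [0.0, 0.707, 0.707, -0.0]
force: [0.5, 0.3, -0.6]
grip_width: 0.217
grip_force: 49.2
```

```bash
python3 - <<'E'
from h import *
p=ctrl.capture("wrist");save(p,"w5")
look(p,["lane_mid","board","ref_orange_mid"])
s=ctrl.sense();print(s["time_s"],s["eef_pos"],s["ee_rot"],s["joints"],s["grip_width"],s["grip_force"])
E
```

```text
board 0.6 [294. 161.] [ 580. -130.]
ref_orange_mid 0.67 [337. 218.] [ 625. -187.]
14.55 [ 541.33196748 -129.77822754  228.77873373] [-3.10448860e-05  7.07085971e-01  7.07127590e-01 -1.45779980e-05] [-4.45765685e-01  3.84776148e-01  1.40397481e+00 -6.97276900e-06
  1.35290995e+00 -4.45823034e-01] 0.2206505589183496 49.226932525634766
```

View pics/w5.png

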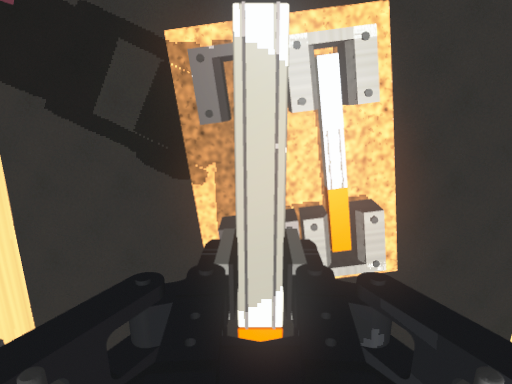

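Above the lane: board corners at (165,31), (387,1) and (397,270) px. Screws on the empty lane's far end box are at (200,58), (209,114), (297,45) and (302,101). The fitted bar runs from (327,55) to (341,251), with its orange end towards the image bottom (−y).

```bash
python3 - <<'E'
from h import *
p=ctrl.capture("wrist")
f=lambda q,z:at(p,q,z)
TL,TR,BR=[f(q,15) for q in((165,31),(387,1),(397,270))]
print("corners",TL,TR,BR,"len",np.linalg.norm(TL-TR),np.linalg.norm(TR-BR),"ctr",(TL+BR)/2)
def ang(a,b): d=a-b; return np.arctan2(-d[0],d[1])
print("yaw from right edge",ang(TR,BR)," top",np.arctan2(*(TR-TL)[::-1]))
a,b=f((327,55),35),f((341,251),35); print("ref",a,b,ang(a,b),(a+b)/2,np.linalg.norm(a-b))
S=[f(q,55) for q in((200,58),(209,114),(297,45),(302,101))]
print("screws",S,"yaw",ang(S[0],S[1]),ang(S[2],S[3]),"box ctr",np.mean(S,0))
R=[f(q,55) for q in((365,36),(367,93),(297,45),(302,101))];print(R)
print("low",[f(q,55) for q in((314,227),(374,220),(376,264))])
zt=228.8-6+20
print("far end",f((260,3),zt),"boundary",f((260,328),zt))
h=ctrl.capture("scene");look(h,["board","ref_orange_mid"])
E
```

```text
corners [ 4.50409162e+02 -1.67492023e-01] [663.33537635  26.97480089] [ 701.55183165 -255.32914722] len 214.64919504611785 284.8789507380616 ctr [ 575.9804967  -127.74831962]
yaw from right edge 0.13455546118312653  top 0.12678896957387342
ref [604.50849591 -24.61402248] [ 629.49495257 -221.73695228] 0.1260833171378027 [ 617.00172424 -123.17548738] 198.70020751688202
screws [array([490.10401206, -29.5936365 ]), array([496.30339732, -77.55650187]), array([574.45604938, -18.95249865]), array([580.18654494, -66.0676618 ])] yaw 0.12854118975697917 0.1210329299493515 box ctr [535.26250093 -48.04257471]
[array([632.96336797, -11.28150616]), array([638.22459633, -58.84626948]), array([574.45604938, -18.95249865]), array([580.18654494, -66.0676618 ])]
low [array([ 595.91030762, -186.52170399]), array([ 654.81381083, -179.21736035]), array([ 661.20591246, -226.93602271])]
far end [542.62785986 -32.84875109] boundary [ 542.73084494 -160.95330323]
board 0.9 [220. 239.] [ 584. -124.]
ref_orange_mid 0.64 [194. 238.] [ 608. -185.]
```

Lane middle is about (533,−134), yaw +0.127. I'll correct, come down to z≈100 and take a close look.

send_rows([
  [1,-0.002,-0.009,0.02,0,0,0],
  [1,0,0,0.03,0,0,-0.06],
  [1,0,0,0.03,0,0,-0.067],
  [1,0,0,0.03,0,0,0],
  [1,0,0,0.018,0,0,0],
  [1,0,0,0,0,0,0],
  [1,0,0,0,0,0,0],
  [1,0,0,0,0,0,0],
  [1,0,0,0,0,0,0],
  [1,0,0,0,0,0,0],
])

```text
time_s: 16.0
eef_pos: [532.4, -131.8, 101.0]
ee_rot: [0.0, 0.661, 0.751, 0.0]
force: [0.6, 1.1, -0.7]
grip_width: 0.22
grip_force: 49.2
```

```bash
python3 - <<'E'
from h import *
p=ctrl.capture("wrist");save(p,"w6")
s=ctrl.sense();print(s["time_s"],s["eef_pos"],s["ee_rot"],s["grip_width"])
E
```

```text
16.05 [ 532.40125543 -131.81052587  100.97892986] [1.55935929e-04 6.60784660e-01 7.50575517e-01 2.91129841e-05] 0.22337708683352833
```

View pics/w6.png

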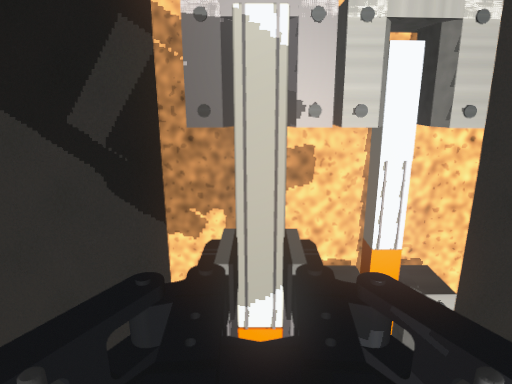

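The end box screws, (200,14)/(318,14) and (204,111)/(315,111), centre at column 259 and the bar at column 261, parallel. Across is good; I'll check along the lane.

```bash
python3 - <<'E'
from h import *
p=ctrl.capture("wrist");e=ctrl.sense()["eef_pos"]
u=np.array([-.1267,.992]);v=np.array([.992,.1267])
for n,q,z in(("boxface52",(259,127),55),("screws",(259,14),55),("screws",(259,111),55),("bar far",(261,3),e[2]+14),("bar bnd",(261,328),e[2]+14),("refbnd",(385,249),35),("reffar",(406,41),35)):
    d=at(p,q,z)-e[:2]; print(n,np.round([d@v,d@u],1))
E
```

```text
boxface52 [ 0.7 50.3]
screws [  0.7 106.7]
screws [ 0.7 58.8]
bar far [ 1.6 96.8]
bar bnd [  1.8 -31.4]
refbnd [ 84.3 -30.8]
reffar [84.5 97.6]
```

send_rows([
  [1,0,-0.001,0.015,0,0,0],
  [1,0,0,0.015,0,0,0],
  [1,0,0,0.012,0,0,0],
  [1,0,0,0.01,0,0,0],
  [1,0,0,0.008,0,0,0],
  [1,0,0,0.008,0,0,0],
  [1,0,0,0.005,0,0,0],
  [1,0,0,0.003,0,0,0],
  [1,0,0,0,0,0,0],
  [1,0,0,0,0,0,0],
])

```text
time_s: 17.35
eef_pos: [531.5, -132.0, 25.0]
ee_rot: [0.0, 0.661, 0.751, 0.0]
force: [-0.9, -0.3, 0.1]
grip_width: 0.219
grip_force: 49.2
```

send_rows([
  [1,0,0,0.001,0,0,0],
  [1,0,0,0.001,0,0,0],
  [1,0,0,0.001,0,0,0],
  [1,0,0,0.0005,0,0,0],
  [1,0,0,0,0,0,0],
  [1,0,0,0,0,0,0],
  [1,0,0,0,0,0,0],
  [1,0,0,0,0,0,0],
  [1,0,0,0,0,0,0],
  [1,0,0,0,0,0,0],
])

```text
time_s: 18.6
eef_pos: [531.4, -131.9, 21.3]
ee_rot: [0.0, 0.661, 0.751, 0.0]
force: [0.4, -0.5, -0.9]
grip_width: 0.221
grip_force: 49.2
```

send_rows([
  [1,0,0,0.0007,0,0,0],
  [1,0,0,0.0007,0,0,0],
  [1,0,0,0.0006,0,0,0],
  [1,0,0,0,0,0,0],
  [1,0,0,0,0,0,0],
  [1,0,0,0,0,0,0],
  [1,0,0,0,0,0,0],
  [1,0,0,0,0,0,0],
  [1,0,0,0,0,0,0],
  [1,0,0,0,0,0,0],
])

```text
time_s: 19.85
eef_pos: [531.4, -131.9, 20.9]
ee_rot: [0.0, 0.661, 0.751, -0.0]
force: [-7.6, 2.7, 17.4]
grip_width: 0.217
grip_force: 51.6
```

Contact with the board. I'll ease off a little, open and rise.

send_rows([
  [1,0,0,-0.001,0,0,0],
  [1,0,0,0,0,0,0],
  [0.4,0,0,0,0,0,0],
  [0.2,0,0,0,0,0,0],
  [0,0,0,0,0,0,0],
  [0,0,0,0,0,0,0],
  [0,0,0,-0.01,0,0,0],
  [0,0,0,-0.03,0,0,0],
  [0,0,0,-0.05,0,0,0],
  [0,0,0,-0.06,0,0,0],
])

```text
time_s: 21.1
eef_pos: [530.9, -131.7, 172.1]
ee_rot: [-0.0, 0.661, 0.751, -0.0]
force: [1.1, -0.7, -0.2]
grip_width: 0.498
grip_force: 0.0
```

```bash
python3 - <<'E'
from h import *
p=ctrl.capture("wrist");save(p,"w7")
look(p,["trunking_mid","trunking_orange","ref_orange_mid"])
print(ctrl.sense()["eef_pos"])
E
```

```text
trunking_mid 0.72 [261. 181.] [ 534. -138.]
trunking_orange 0.7 [260. 175.] [ 532. -134.]
trunking_orange 0.63 [259. 246.] [ 540. -204.]
[ 531.56334375 -131.99423222  171.54357076]
```

View pics/w7.png

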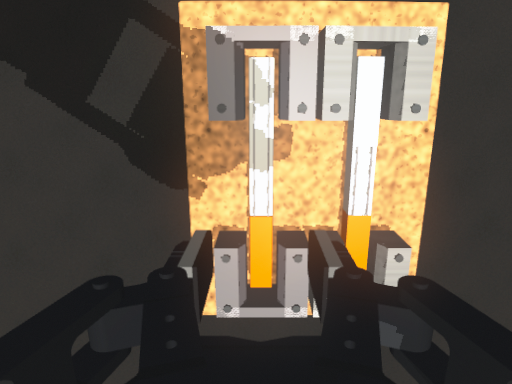

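The bar lies flat in the lane, column 261 from row 57 to 287. It is level with the fitted bar end for end, orange on the same side, and the gripper is clear. I'm handing it in.

```bash
python3 -c "
from rig import ctrl
print(ctrl.finish_job())"
```

```text
the job is handed in; nothing more can be done
None
```

The job is handed in: the last picture shows the trunking released and lying flat in the empty lane, its orange end on the same side as the fitted length's; the hand-in gave no verdict.

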